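# Fit the upper tray on the pine cutlery box and tighten its click cap

## Task

Lift the loose tray by its carrying bar (not by its winged cap), lower it gently onto the pine box so that all four corner holes drop over their posts, winged cap over the brass stud, and it lies fully home; let go of it. Then take the winged cap and turn it clockwise until it is home and its ratchet clicks over at least once, but stop before five clicks. Leave the box door and all the other things where they are.

Things in the scene. Friction and masses are not known exactly. Their poses are not given: they have to be found in the camera images.
- tray: Loose plywood tray, 200 (x) x 140 (y) mm, plate 8 mm thick, about 0.5 kg with its cap; origin at the centre of its underside, z up. Four 15 mm holes through the plate at x = +-85, y = +-55 mm. A winged cap stands on it at x = -65, y = 0 (a 25 mm hole is under the cap). A bridge-shaped carrying bar runs along its x axis at y = 0. Low rails (up to 24 mm above the underside) lie on the far half.
- tray_grip (a point): Middle of the carrying bar, above the tray's centre of mass: tray frame (20, 0, 48) mm. The bar is 12 mm wide (y) and 12 mm high (z 42 to 54 mm), spans x = -25 to 75 mm, with open space below it; grip it across its width (along tray y).
- cap: Black plastic wing of the cap: an upright bar 60 mm long (its x), 20 mm thick (its y) and 40 mm high; origin at the centre of its underside, 58 mm above the tray's underside. Under it are a ribbed collar 32 mm in diameter and 8 mm high, and a steel neck. Its yaw is the tray's yaw minus cap_thread minus cap_click. It must not be held before the tray is seated.
- cap_grip (a point): Point on the cap's axis to grip the wing across its 20 mm thickness: 26 mm above the wing's underside, 84 mm above the tray's underside.
- cap_thread (a joint): Turn of the cap's thread in rad; grows as the cap is turned clockwise seen from above. Starts between 0.4 and 1.1; home at its hard stop, 2.0 (0.9 to 1.6 rad to go, then the slip, so take the wing afresh if the wrist runs out). Turning takes only about 0.03 N m. It stays where it is left; turning back unscrews it.
- cap_click (a joint): Slip of the cap's torque-limiting ratchet in rad (wing relative to thread), 0 at the start. Once the thread is at its stop the ratchet slips on at about 0.18 N m, and this grows clockwise; 0.35 rad is one click (18 a turn).
- box: Pine box, fixed, 200 (x) x 140 (y) x 80 (z) mm, open on its +x face but for a sliding door; origin at the centre of its underside, z up. On its top stand four round posts, 10 mm in diameter, 32 mm high, with the top 10 mm tapered to 4 mm, at x = +-85, y = +-55 mm of its frame, and one brass stud.
- box_top (a point): Centre of the box's top face, 80 mm above its underside. Seated, the tray's origin lies here with the tray's axes along the box's (same x direction), its underside on this face.
- stud (a point): Foot of the brass stud, 12 mm in diameter, 10 mm high, on the box's top at x = -65, y = 0 of the box; the cap's axis comes over it.
- door_face (a point): Centre of the plywood sliding door (70 mm wide, 66 mm high) on the box's +x face. Leave it.
- corkscrew: Nickel winged corkscrew, about 145 mm long, lying inside the box; origin under its barrel. Bystander.
- stopper: Copper wine stopper, 45 mm high, standing inside the box; origin at the centre of its underside. Bystander.
- jar_key: Flat black plastic forked jar key, 150 x 44 x 12 mm, lying on the shelf; origin under it. Bystander.
- church_key: Flat stainless opener, 135 x 32 x 6 mm, lying on the shelf; origin under it. Bystander.
- grip_disc: Grey rubber bottle grip disc, 120 mm in diameter, 6 mm thick; origin at the centre of its underside. Bystander.
- mug: White mug, 80 mm in diameter, 90 mm high; origin at the centre of its underside. Bystander.
- jar: Glass jar, 72 mm in diameter, 100 mm high; origin at the centre of its underside. Bystander.
- spoon: Wooden spoon, 200 mm long, lying on the shelf. Bystander.

How it is judged:
By the outcome, as a careful person would: the job done as asked, in the order asked, and still so for the second after the job is handed in, with the robot touching nothing.
It also fails if it takes over 72 s, if anything falls off the work surface, if the arm or the gripper's body presses on something with over 40 N, if the wrist force passes 120 N, or if a joint passes its speed limit or range.

## Robot

A 6-joint arm with a two-finger parallel gripper is mounted at the origin on the work surface. World frame = base frame: x ahead of the robot, y to its left, z up, the work surface at z = 0. Lengths are in m, angles in rad, forces in N, time in s.
With the tool pointing down it reaches from about 0.275 to 0.825 m from the base axis. Payload 4.9 kg.
Tool frame: the origin (TCP) lies midway between the tips of the shut fingers; the grasp point (between the pads) lies 19 mm behind it (tcp_to_grasp is the distance from the TCP to the grasp point, in m); z points along the fingers, y is the direction in which the jaws open and shut (so a half turn about z gives the same grasp; the last joint's range is limited). The gripper opens to 85 mm and grips with 20 to 120 N. Pads are 22 mm wide; open, the fingers measure 114 mm over their backs; the gripper's body (76 mm by 85 mm) begins 54 mm behind the grasp point. The pads swing forward as they close: fully open they stand 13 mm farther back than shut.
Start: joints at [1.111, 0.326, -0.193, 1.052, 0, 1.437], TCP at [0.176, 0.521, 0.194] pointing down, gripper open.
Joint ranges: [-2.65, 2.65], [-0.97, 1.79], [-1.3, 1.35], [-1.93, 2.1], [-1.47, 1.37], [-3.14, 3.14]. Speed limits (rad/s): [2.57, 2.57, 3.14, 3.14, 3.14, 3.14].

## Interface

Orientations are given as a unit quaternion [x, y, z, w].
In Python, from plant import * gives the robot as it stands.
- The arm moves only by the shell command python3 -m handwheel 'ROWS'. ROWS is JSON, a list that holds one entry, the list of rows, each a list of 5 numbers: the shift along the world's x, y, z in mm, then the turn about the world's z in degrees, then the opening in per cent of the stroke, from 0 (shut) to 100 (fully open). In form: [[[dx, dy, dz, spin, fingers], ...]]. A call has 1 to 8 rows; each row shifts and turns the commanded pose from where the row before left it; what a row does not reach is not made up. A row lasts 1/12 s, in which the tool goes at most 41.7 mm and 7.16 degrees, less where a joint would pass 70% of its speed; a pose out of reach is approached as far as the arm can. A call with a gripper value outside its range is refused whole. The fingers move at their own pace and stop on an object; the grip force is fixed at half the most. Time passes only in rows, so rows that do not move let the fingers close. It gives the time, the measured TCP pose, the force and the opening at its end, in the units of the state.
- get_state(): the state, without advancing time (a new reading comes with each control period).
- get_image(name): name is "side" or "top" or "wrist"; returns a dict with "color" (480x640x3 uint8, red, green, blue), "vfov" (degrees; the focal length in pixels is half the picture's height over the tangent of half this angle, whatever the lens; pixels are square), "cx", "cy" (the principal point, pixels), "R" (3x3) and "t" (3): a world point X has camera coordinates R X + t. Camera axes: x right, y down, z forward; pixel columns grow to the right and rows downward; lengths in m; the calibration is good to about 2 mm. A picture is of the moment at which its call begins. There is no depth.
- close_job(): hands the job in, once; it reports no verdict.
The state is a dict: "time": time; "q": joint angles; "qvel": joint speeds; "joint_efforts": joint torques, N m; "tcp_pos": TCP position; "tool_rot": TCP orientation; "wrist_force": force on the tool from outside, world axes, zero at the start; "moment": the same for the moment, N m; "opening": finger opening in m.
Only numpy, scipy, OpenCV 4.12 (cv2) and the standard library are available. Lean on these libraries where they do the work, as an engineer would, in place of code of your own. Each camera call takes 0.05 s, during which the arm holds its last target. There are 200 camera calls.

## Working session

There is one attempt and no reset: what is moved stays moved. The work goes in short steps, Python scripts to look and compute and a shell command to move; the robot and the scene stay as the last step left them, time stands still between calls to the robot, and variables do not carry over. Pictures are saved under pics/ and viewed, about 8 in all and at most 12, crops included, and the job is handed in when it is done.

```bash
mkdir -p pics; ls; python3 - <<'E'
from plant import *
import cv2,numpy as np
s=get_state();print(s)
for n in ["side","top"]:
    i=get_image(n);cv2.imwrite(f"pics/{n}0.png",i["color"][:,:,::-1]);print(n,i["vfov"],i["cx"],i["cy"],i["R"],i["t"])
E
```

```text
pics
{'time': 0.0, 'q': array([ 1.11081551e+00,  3.26922995e-01, -1.93599647e-01,  1.05200018e+00,
       -1.74367762e-05,  1.43657416e+00]), 'qvel': array([-0.0007023 ,  0.00195302, -0.00034446,  0.00234415,  0.00024864,
        0.00045929]), 'joint_efforts': array([-4.26336214e-05, -4.43398762e+01,  2.62437147e+01,  1.53033121e-02,
       -1.47409819e-04, -5.47965897e-06]), 'tcp_pos': array([0.17572852, 0.52048081, 0.19280728]), 'tool_rot': array([ 1.62160027e-01,  9.86764096e-01, -8.27982411e-04, -2.44379916e-04]), 'wrist_force': array([0.60467633, 0.72385924, 0.62775182]), 'moment': array([-0.03556222, -0.03746311,  0.03061296]), 'opening': 0.08539454382972797}
side 45.72328987240488 323.3640762254029 234.91578147543407 [[-0.9364091  -0.35090497  0.00192412]
 [-0.27717992  0.73628497 -0.61729712]
 [ 0.21519593 -0.57857597 -0.78672775]] [0.54141365 0.20093836 1.2849235 ]
top 54.46531511426562 318.3122511043 239.17667987504743 [[ 0.02466341 -0.99969508 -0.00121069]
 [-0.99172453 -0.0243141  -0.1260606 ]
 [ 0.12599272  0.00430975 -0.9920218 ]] [-6.13121415e-04  5.73844934e-01  1.42940913e+00]
```

View pics/top0.png

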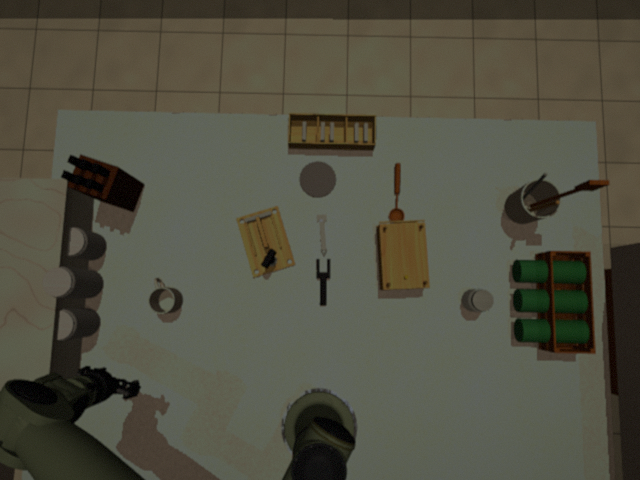

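View pics/side0.png

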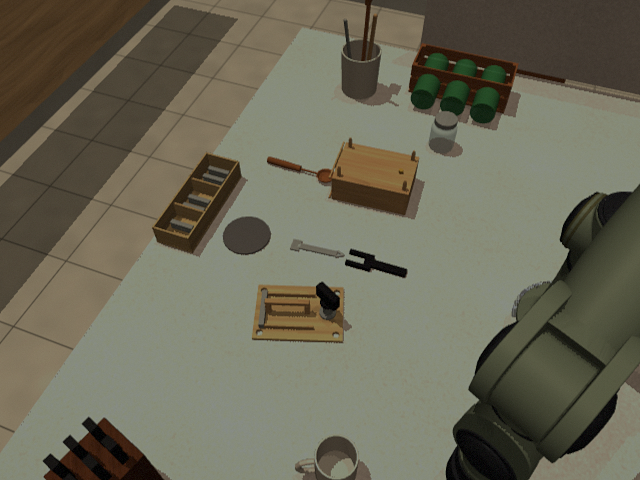

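Top: tray around (266,243) with its cap at (268,259) and the box at (403,255). In the side view the box is at (375,177), the stud near (401,172), and the tray at (299,313). I'll enlarge both.

```bash
python3 - <<'E'
import cv2,numpy as np
def crop(n,x0,y0,x1,y1,k,g):
    a=cv2.imread(f"pics/{n}0.png")[y0:y1,x0:x1]
    a=cv2.resize(a,None,fx=k,fy=k,interpolation=cv2.INTER_CUBIC)
    return np.clip(a.astype(float)*g,0,255).astype(np.uint8)
t=np.hstack([crop("top",230,195,300,285,6,1.9),crop("top",370,210,432,300,6,1.9)])
s=np.hstack([crop("side",245,275,355,350,3.6,1.7),crop("side",322,130,428,205,3.6,1.7)])
t=cv2.copyMakeBorder(t,0,0,0,0,cv2.BORDER_CONSTANT)
cv2.imwrite("pics/c1.png",t);cv2.imwrite("pics/c2.png",s);print(t.shape,s.shape)
E
```

```text
(540, 792, 3) (270, 778, 3)
```

View pics/c1.png

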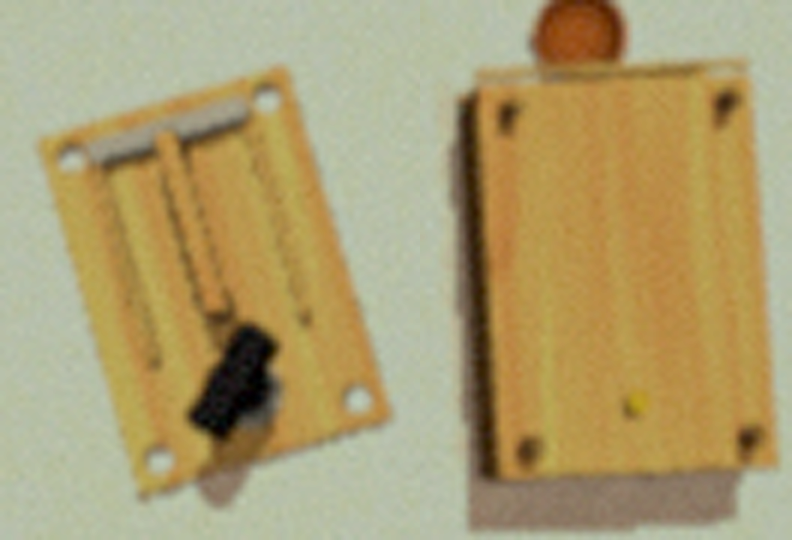

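View pics/c2.png

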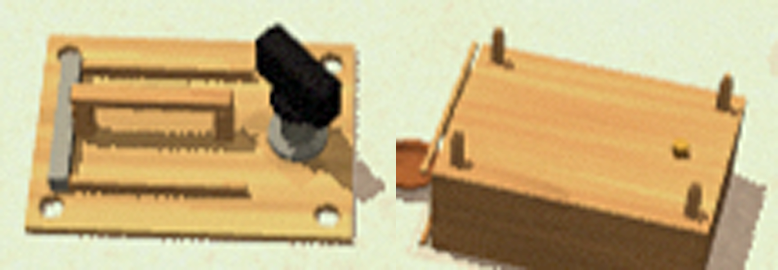

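Top crop: tray corners (42,142), (285,67), (390,420), (143,498); box-top corners (478,88), (745,80), (775,465), (497,478); stud (637,403). Side crop: tray corners (26,232), (50,37), (355,37), (355,242); box-top corners (435,178), (485,43), (745,100), (707,235). Next I'll fit both poses.

```bash
cat > h.py <<'E'
import numpy as np
from scipy.optimize import least_squares
from plant import *
def proj(i,X):
    c=np.asarray(X)@np.array(i["R"]).T+i["t"]; f=240/np.tan(np.radians(i["vfov"]/2))
    return c[...,:2]/c[...,2:]*f+[i["cx"],i["cy"]]
def place(p,L,z):
    L=np.asarray(L,float);c,s=np.cos(p[2]),np.sin(p[2])
    return np.stack([p[0]+c*L[:,0]-s*L[:,1],p[1]+s*L[:,0]+c*L[:,1],z+L[:,2]],1)
def fit(p0,obs,z):   # obs: list of (img, local pts, px)
    g=lambda p:np.concatenate([(proj(i,place(p,L,z))-u).ravel() for i,L,u in obs])
    r=least_squares(g,p0,loss="soft_l1");return r.x,r.fun.reshape(-1,2)
E
python3 - <<'E'
from h import *
T=get_image("top");S=get_image("side")
def u(P,x0,y0,k,off=0): P=np.array(P,float);return np.c_[x0+(P[:,0]-off+.5)/k-.5,y0+(P[:,1]+.5)/k-.5]
sg=np.array([[1,1],[1,-1],[-1,-1],[-1,1]])
def C(a,b,z): return np.c_[sg*[a,b],np.full(4,z)]
co=C(.1,.07,.008);ho=C(.085,.055,.006)
tt=u([[42,142],[285,67],[390,420],[143,498]],230,195,6); th=u([[73,158],[267,98],[357,399],[160,460]],230,195,6)
st=u([[26,232],[50,37],[355,37],[355,242]],245,275,3.6); sh=u([[51,208],[67,50],[330,64],[327,214]],245,275,3.6)
np.set_printoptions(precision=4,suppress=True)
for o in ([(T,co,tt),(T,ho,th)],[(S,co,st),(S,ho,sh)],[(T,co,tt),(T,ho,th),(S,co,st),(S,ho,sh)]):
    p,r=fit([.55,.15,.3],o,0);print("tray",p,np.degrees(p[2]),abs(r).max())
gx=place(p,[[.02,0,.048],[-.065,0,.084]],0);print("grip,cap",gx)
bc=C(.1,.07,.08);pt=C(.085,.055,.112);pf=C(.085,.055,.08);sd=np.array([[-.065,0,.09]])
bt=u([[478,88],[745,80],[775,465],[497,478]],370,210,6,420); bs=u([[637,403]],370,210,6,420)
sc=u([[435,178],[485,43],[745,100],[707,235]],322,130,3.6,396);sp=u([[457,133],[498,28],[724,76],[696,184]],322,130,3.6,396);sf=u([[462,168],[499,65],[725,108],[692,218]],322,130,3.6,396);ss=u([[680,148]],322,130,3.6,396)
a=[(T,bc,bt),(T,sd,bs)];b=[(S,bc,sc),(S,pt,sp),(S,pf,sf),(S,sd,ss)]
for o in (a,b,a+b):
    p,r=fit([.5,-.15,0],o,0);print("box",p,np.degrees(p[2]),abs(r).max())
# tool jaw axis yaw
from scipy.spatial.transform import Rotation as Ro
M=Ro.from_quat(get_state()["tool_rot"]).as_matrix();print("tool y yaw",np.degrees(np.arctan2(M[1,1],M[0,1])))
W=get_image("wrist");print(W["vfov"],M.T@(-np.array(W["R"]).T@W["t"]-get_state()["tcp_pos"]),np.array(W["R"])@M)
E
```

```text
tray [0.5671 0.1833 0.3232] 18.518850780003625 0.8561967050667647
tray [0.5687 0.1843 0.3328] 19.068522276758294 2.071795723579555
tray [0.5682 0.184  0.3286] 18.828213977026778 1.8983637845243493
grip,cap [[0.5871 0.1904 0.048 ]
 [0.5066 0.163  0.084 ]]
box [ 0.5245 -0.2466  0.0649] 3.719716773176852 0.8227307158025781
box [ 0.5245 -0.2451  0.0686] 3.933164845891911 1.311739787380759
box [ 0.5246 -0.2456  0.0678] 3.8845600945351237 1.2594938867464975
tool y yaw 71.33407330466817
65.74067655928944 [ 0.0833 -0.0005 -0.1799] [[ 0.0003  1.     -0.0005]
 [-0.9475  0.0001 -0.3197]
 [-0.3197  0.0006  0.9475]]
```

Both fits agree within about 2 mm. Next I'll move above the carrying bar, turning +37.5°.

```bash
python3 -m handwheel '[[[15,-12,0,3,100],[29,-23,0,4.5,100],[32,-26,0,5,100],[32,-26,0,5,100],[32,-26,0,5,100],[32,-26,0,5,100],[32,-26,0,5,100],[32,-26,0,5,100]]]'
python3 -m handwheel '[[[32,-26,-3,0,100],[32,-26,-5,0,100],[32,-26,-5,0,100],[32,-26,-5,0,100],[32,-26,-5,0,100],[29,-22,-5,0,100],[16,-11,-5,0,100],[0,0,0,0,100]]]'
python3 - <<'E'
from h import *
import cv2
i=get_image("wrist");cv2.imwrite("pics/w1.png",np.clip(i["color"][:,:,::-1]*1.6,0,255).astype(np.uint8))
s=get_state();print(s["tcp_pos"],s["q"])
p=[.5682,.184,.3286]
print(proj(i,place(p,[[-.025,.0,.054],[.075,0,.054],[-.025,.006,.054],[.075,.006,.054],[.1,.07,.008],[.1,-.07,.008],[-.1,-.07,.008],[-.1,.07,.008]],0)))
E
```

```text
time: 0.92
tcp_pos: [0.4133, 0.3286, 0.1937]
tool_rot: [-0.166, 0.986, 0.0, 0.0]
wrist_force: [0.7, 0.7, 0.1]
opening: 0.0857
time: 1.58
tcp_pos: [0.6198, 0.1635, 0.1587]
tool_rot: [-0.161, 0.987, -0.001, -0.0]
wrist_force: [-0.1, -1.0, -0.3]
opening: 0.0851
[0.61790945 0.16520872 0.15913394] [ 1.45912391e-01  5.16460003e-01  1.20497554e-02  1.06800767e+00
  3.54560475e-05 -1.79488659e-01]
[[372.50948553 138.0635248 ]
 [368.09204325 263.42293184]
 [380.61662241 138.02462965]
 [375.35448514 263.39133761]
 [434.51846744 269.14447883]
 [289.45045351 269.77246587]
 [280.62726962  37.19629465]
 [457.19317684  36.28534083]]
```

View pics/w1.png

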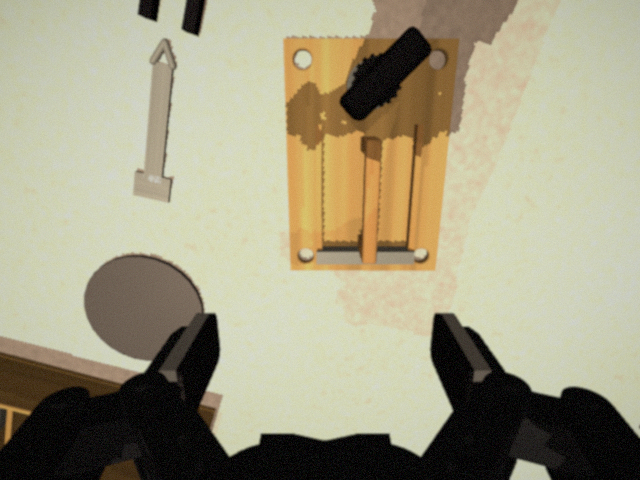

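The wrist view shows the tray corners at (285,38), (459,38), (437,269) and (291,269), within about 2 px of the prediction. The bar runs from (370,140) to (370,262). I'll centre over the grip point (0.587, 0.1915), go down and grip.

```bash
python3 -m handwheel '[[[-11,9,0,0,100],[-13,11,0,0,100],[-7,6,-10,0,100],[0,0,-20,0,80],[0,0,-25,0,70],[0,0,-25,0,60],[0,0,-20,0,50],[0,0,-15,0,50]]]'
python3 -m handwheel '[[[0,0,-10,0,50],[0,0,-4,0,50],[0,0,0,0,50],[0,0,0,0,50]]]'
python3 - <<'E'
from h import *
s=get_state();print(s["tcp_pos"],s["wrist_force"],s["opening"])
E
```

```text
time: 2.3
tcp_pos: [0.5837, 0.194, 0.0439]
tool_rot: [-0.164, 0.986, 0.0, -0.001]
wrist_force: [0.1, -0.1, 0.6]
opening: 0.0427
time: 2.63
tcp_pos: [0.5863, 0.1935, 0.0324]
tool_rot: [-0.164, 0.986, 0.0, 0.0]
wrist_force: [1.0, 0.1, 0.6]
opening: 0.0427
[0.58633939 0.19353007 0.03241668] [0.99988592 0.14294371 0.6139458 ] 0.04266016553257711
```

```bash
python3 -m handwheel '[[[0.5,-1.5,-2.5,0,40],[0,0,0,0,20],[0,0,0,0,0],[0,0,0,0,0],[0,0,0,0,0],[0,0,0,0,0],[0,0,0,0,0],[0,0,0,0,0]]]'
python3 -m handwheel '[[[0,0,5,0,0],[0,0,10,0,0],[0,0,20,0,0],[0,0,25,0,0],[0,0,25,0,0],[0,0,25,0,0],[0,0,25,0,0],[0,0,15,0,0]]]'
```

```text
time: 3.3
tcp_pos: [0.5866, 0.1916, 0.0291]
tool_rot: [-0.164, 0.987, -0.0, 0.0]
wrist_force: [-0.5, -0.1, -0.7]
opening: 0.0003
time: 3.97
tcp_pos: [0.5878, 0.1919, 0.1833]
tool_rot: [-0.164, 0.987, 0.0, 0.002]
wrist_force: [0.8, -0.2, 0.7]
opening: -0.0002
```

The gripper shut on nothing, so I'll look.

```bash
python3 - <<'E'
from h import *
import cv2
i=get_image("wrist");j=get_image("side")
a=np.clip(i["color"][:,:,::-1]*1.6,0,255).astype(np.uint8)
b=cv2.resize(j["color"][260:360,230:370,::-1],None,fx=2.85,fy=3.6) 
cv2.imwrite("pics/w2.png",np.hstack([cv2.resize(a,(480,360)),cv2.resize(np.clip(j["color"][240:360,240:346,::-1]*1.6,0,255).astype(np.uint8),(318,360))]))
s=get_state();print(s["tcp_pos"],s["tool_rot"])
E
```

```text
[0.5889584  0.19210893 0.18365517] [-1.63656610e-01  9.86510672e-01  1.06512979e-04  3.63275732e-03]
```

View pics/w2.png

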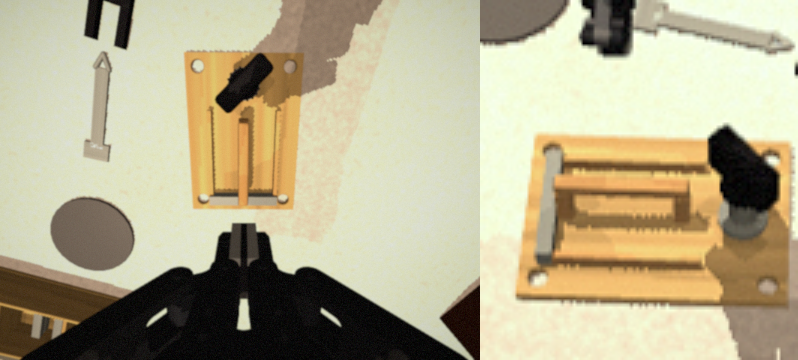

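The tray is unmoved, with the bar at wrist (243,120–205) in the scaled picture and in line with the shut pads at (243,235). In the side crop, the fingertip is near (605,50). I'll compare the projections to find the offset.

```bash
python3 - <<'E'
from h import *
import cv2
from scipy.spatial.transform import Rotation as Ro
S=get_image("side");T=get_image("top");W=get_image("wrist");s=get_state()
M=Ro.from_quat(s["tool_rot"]).as_matrix();t=np.array(s["tcp_pos"])
print(s["time"],t,s["wrist_force"])
p=[.5682,.184,.3286]
L=np.vstack([place(p,[[-.025,0,.054],[.075,0,.054],[.1,.07,.008],[.1,-.07,.008],[-.1,-.07,.008],[-.1,.07,.008]],0),t,t-M[:,2]*.019])
q=proj(S,L);print("side crop px",np.c_[480+(q[:,0]-240)*3,(q[:,1]-240)*3].round())
print("wrist scaled",(proj(W,L)*.75).round())
print("top",proj(T,L[-2:]))
k=lambda a,g:np.clip(a[:,:,::-1]*g,0,255).astype(np.uint8)
a=cv2.resize(k(S["color"][200:350,220:360],1.6),None,fx=2.8,fy=4*.7);b=cv2.resize(k(T["color"][180:285,220:320],1.9),None,fx=4,fy=4)
cv2.imwrite("pics/c3.png",np.hstack([a,b]))if a.shape[0]==b.shape[0] else print(a.shape,b.shape)
E
```

```text
4.2167 [0.58600932 0.1914798  0.17860631] [ 0.04518382 -0.53839685 -0.42223855]
side crop px [[689. 183.]
 [554. 180.]
 [516. 294.]
 [535. 133.]
 [790. 140.]
 [788. 301.]
 [621.  87.]
 [619.  71.]]
wrist scaled [[242. 124.]
 [242. 208.]
 [293. 211.]
 [192. 211.]
 [181.  53.]
 [303.  53.]
 [243. 209.]
 [243. 221.]]
top [[255.8250244  227.05662199]
 [254.91542253 226.02255555]]
```

View pics/c3.png

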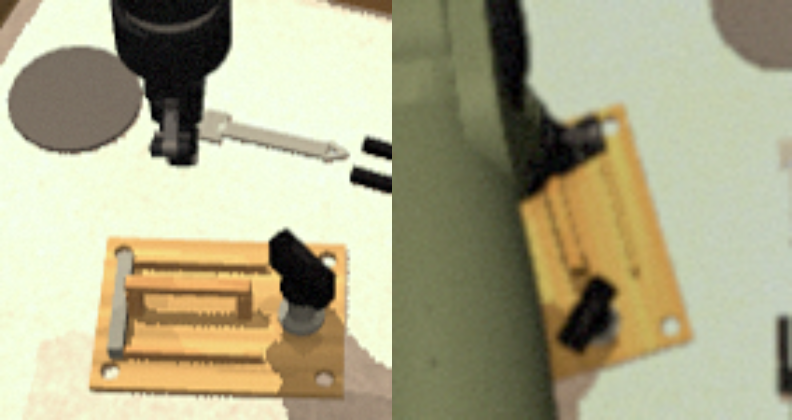

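```bash
python3 - <<'E'
from h import *
import cv2
from scipy.spatial.transform import Rotation as Ro
S=get_image("side");T=get_image("top")
for a,b in (((284.3,257.1),(271,214)),((284.3,257.1),(262,216))):
    r=least_squares(lambda X:np.r_[proj(S,X)-a,proj(T,X)-b],[.58,.19,.17]);print(r.x,r.fun)
s=get_state();M=Ro.from_quat(s["tool_rot"]).as_matrix();t=np.array(s["tcp_pos"]);print(s["time"],t,s["q"],M.round(3))
for d in (0,.019,.073,.15):
  for y in (-.04,0,.04):print(d,y,((proj(S,t-M[:,2]*d+M[:,1]*y)-[220,200])*2.8).round(),((proj(T,t-M[:,2]*d+M[:,1]*y)-[220,180])*4+[392,0]).round())
k=lambda a,g:np.clip(a[:,:,::-1]*g,0,255).astype(np.uint8)
a=cv2.resize(k(S["color"][190:280,230:320],1.9),(400,400));b=cv2.resize(k(T["color"][160:250,230:320],2.5),(400,400))
cv2.imwrite("pics/c4.png",np.hstack([a,b]))
E
```

```text
[0.6176706  0.14985291 0.15275855] [-2.89745588 -0.66991979  0.7688824   3.99238756]
[0.60599183 0.17164957 0.18644235] [-2.75923666 -0.63779863  0.73841994  3.83629412]
4.3167 [0.58556484 0.19138012 0.17776873] [ 1.96123956e-01  4.61064178e-01 -2.96019762e-02  1.08254477e+00
  8.05412808e-06 -1.32517008e-01] [[-0.946 -0.323 -0.002]
 [-0.323  0.946 -0.   ]
 [ 0.002  0.    -1.   ]]
0 -0.04 [192. 149.] [589. 172.]
0 0 [188. 194.] [536. 189.]
0 0.04 [184. 240.] [482. 206.]
0.019 -0.04 [191. 134.] [587. 168.]
0.019 0 [187. 179.] [532. 185.]
0.019 0.04 [183. 225.] [477. 202.]
0.073 -0.04 [187.  88.] [578. 155.]
0.073 0 [183. 133.] [521. 172.]
0.073 0.04 [179. 181.] [464. 190.]
0.15 -0.04 [181.  17.] [564. 134.]
0.15 0 [177.  63.] [504. 153.]
0.15 0.04 [172. 111.] [443. 171.]
```

View pics/c4.png

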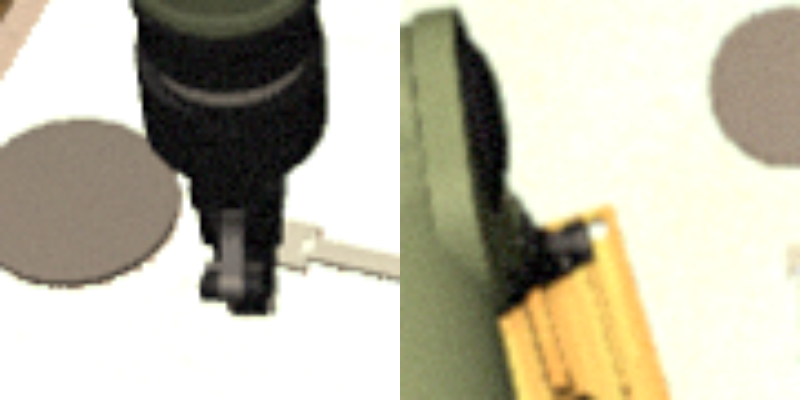

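The visible tips look about 25–30 mm shorter than the reported TCP in both the side and wrist views, so they probably shut above the bar. I'll grip lower, go down in steps and watch the force.

```bash
python3 -m handwheel '[[[0,0,-10,0,50],[0,0,-20,0,50],[0,0,-25,0,50],[0,0,-25,0,50],[0,0,-25,0,50],[1,0,-20,0,50],[0,0,-14,0,50],[0,0,-8,0,50]]]'
python3 -m handwheel '[[[0,0,-4,0,50],[0,0,-3,0,50],[0,0,-2,0,50],[0,0,-2,0,50],[0,0,0,0,50],[0,0,0,0,50]]]'
python3 - <<'E'
from h import *
import cv2
i=get_image("wrist");j=get_image("side");k=lambda a,g:np.clip(a[:,:,::-1]*g,0,255).astype(np.uint8)
cv2.imwrite("pics/w3.png",np.hstack([cv2.resize(k(i["color"],1.6),(480,360)),cv2.resize(k(j["color"][250:360,245:342],1.6),(317,360))]))
print(get_state()["tcp_pos"])
E
```

```text
time: 4.98
tcp_pos: [0.5849, 0.191, 0.0283]
tool_rot: [-0.164, 0.987, -0.0, -0.003]
wrist_force: [-0.1, 0.7, 0.7]
opening: 0.0428
time: 5.48
tcp_pos: [0.588, 0.1917, 0.0217]
tool_rot: [-0.164, 0.987, 0.0, 0.001]
wrist_force: [0.5, -0.4, 0.5]
opening: 0.0429
[0.58797071 0.19167525 0.02169612]
```

View pics/w3.png

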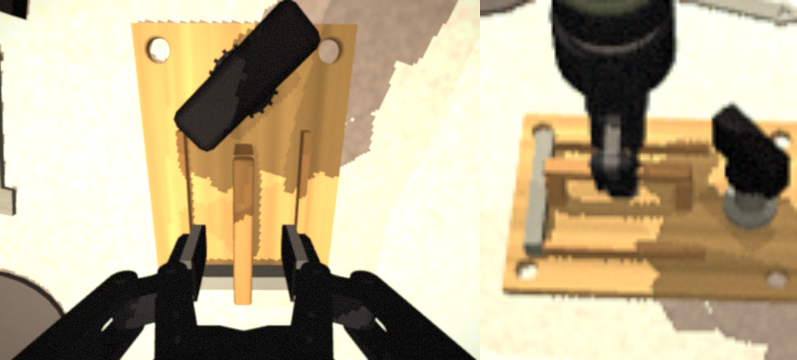

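The bar at wrist (243,150–300) lies centred between the pads. In the side crop the near tip is at (618,193), which puts it about 28 mm above its nominal height and barely at the bar's top. I'll lower about 16 mm more, checking force, and then close.

```bash
python3 -m handwheel '[[[0,0,-4,0,50],[0,0,-4,0,50],[0,0,-2,0,50],[0,0,0,0,50]]]'; python3 -m handwheel '[[[0,0,-3,0,50],[0,0,-3,0,50],[0,0,0,0,50]]]'
```

```text
time: 5.92
tcp_pos: [0.5868, 0.1915, 0.0102]
tool_rot: [-0.164, 0.987, -0.0, -0.001]
wrist_force: [0.1, 0.0, -0.0]
opening: 0.0427
time: 6.17
tcp_pos: [0.587, 0.1915, 0.0043]
tool_rot: [-0.164, 0.987, -0.0, -0.001]
wrist_force: [-0.2, 0.9, -1.0]
opening: 0.043
```

```bash
python3 -m handwheel '[[[0,0,0,0,30],[0,0,0,0,15],[0,0,0,0,0],[0,0,0,0,0],[0,0,0,0,0],[0,0,0,0,0],[0,0,0,0,0]]]'
```

```text
time: 6.75
tcp_pos: [0.5877, 0.1915, 0.0054]
tool_rot: [-0.164, 0.987, -0.0, 0.0]
wrist_force: [-0.5, -0.5, 3.0]
opening: 0.0101
```

The opening is 10 mm, so the bar is held. Lifting.

```bash
python3 -m handwheel '[[[0,0,3,0,0],[0,0,5,0,0],[0,0,8,0,0],[0,0,10,0,0],[0,0,10,0,0],[0,0,6,0,0],[0,0,2,0,0],[0,0,0,0,0]]]'; python3 -m handwheel '[[[0,0,6,0,0],[0,0,12,0,0],[0,0,18,0,0],[0,0,22,0,0],[0,0,22,0,0],[0,0,16,0,0],[0,0,8,0,0],[0,0,2,0,0]]]'
```

```text
time: 7.42
tcp_pos: [0.5884, 0.1918, 0.0503]
tool_rot: [-0.164, 0.987, 0.0, 0.001]
wrist_force: [0.1, -1.2, -4.4]
opening: 0.0101
time: 8.08
tcp_pos: [0.5884, 0.1918, 0.1567]
tool_rot: [-0.164, 0.987, 0.0, 0.001]
wrist_force: [1.3, 0.2, -4.0]
opening: 0.01
```

```bash
python3 -m handwheel '[[[-1,-5,3,0,0],[-1,-10,3,0,0],[-2,-16,3,-1,0],[-2,-22,3,-1,0],[-3,-26,0,-1,0],[-3,-28,0,-1,0],[-3,-28,0,-1,0],[-3,-28,0,-1,0]]]'; python3 -m handwheel '[[[-3,-28,0,-1,0],[-3,-28,0,-1,0],[-3,-28,0,-1,0],[-3,-28,0,-1,0],[-3,-28,0,-1,0],[-3,-28,0,-1,0],[-3,-28,0,-1,0],[-3,-25,0,-1,0]]]'; python3 -m handwheel '[[[-2,-19,0,-1,0],[-1,-15,0,0,0],[-1,-11,0,0,0],[-1,-6,0,0,0],[0,0,0,0,0],[0,0,0,0,0],[0,0,0,0,0]]]'
python3 - <<'E'
from h import *
import cv2
i=get_image("wrist");j=get_image("side");k=lambda a,g:np.clip(a[:,:,::-1]*g,0,255).astype(np.uint8)
cv2.imwrite("pics/w4raw.png",i["color"][:,:,::-1]);cv2.imwrite("pics/s4raw.png",j["color"][:,:,::-1])
cv2.imwrite("pics/w4.png",np.hstack([cv2.resize(k(i["color"],1.6),(400,300)),cv2.resize(k(j["color"][80:230,310:460],1.6),(400,400))[:300]]) if 0 else cv2.resize(k(j["color"][70:220,320:440],1.7),(480,600)))
s=get_state();print(s["time"],s["tcp_pos"],s["tool_rot"])
E
```

```text
time: 8.75
tcp_pos: [0.568, 0.0265, 0.1659]
tool_rot: [-0.111, 0.994, -0.0, -0.001]
wrist_force: [0.6, -0.2, -5.0]
opening: 0.0099
time: 9.42
tcp_pos: [0.5437, -0.1946, 0.1659]
tool_rot: [-0.041, 0.999, 0.0, -0.001]
wrist_force: [1.7, 0.1, -4.5]
opening: 0.0097
time: 10.0
tcp_pos: [0.5405, -0.2422, 0.1669]
tool_rot: [-0.034, 0.999, 0.0, -0.0]
wrist_force: [-0.1, 0.3, -4.5]
opening: 0.0103
10.1 [ 0.54069427 -0.24227703  0.16714463] [-3.42724928e-02  9.99412511e-01  1.65440164e-04 -2.70737160e-05]
```

View pics/w4.png

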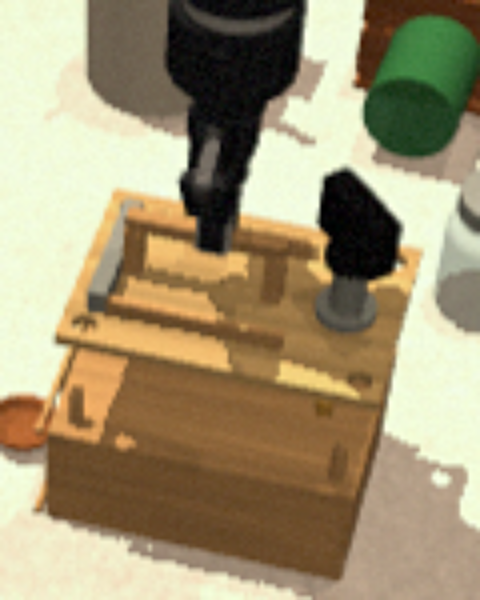

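In the side crop the tray is above and nearly lined up with the box. Its corners are at (57,340), (117,192), (420,250) and (378,402); the (+,+) hole is at (85,322) and the (+,+) post tip at (77,388). I'll fit the tray against the box with the same camera.

```bash
python3 - <<'E'
from h import *
S=get_image("side")
sg=np.array([[1,1],[1,-1],[-1,-1],[-1,1]])
C=lambda a,b,z:np.c_[sg*[a,b],np.full(4,z)]
u=lambda P:np.array(P)/4-.375+[320,70]
co=u([[57,340],[117,192],[420,250],[378,402]]);h1=u([[85,322],[360,380]])
np.set_printoptions(precision=4,suppress=True)
H=np.array([[.085,.055,.007],[-.085,.055,.007]])
o=[(S,C(.1,.07,.008),co),(S,H,h1)]
for z in (.155,.160,.165):
    p,r=fit([.52,-.24,.06],o,z);print(z,p,np.degrees(p[2]),(r**2).sum(),abs(r).max())
# box near edge/post in same picture
b=[(S,np.array([[.085,.055,.112],[.085,.055,.08],[-.085,.055,.112],[-.085,.055,.08],[.1,.07,.08]]),u([[77,388],[82,423],[338,446],[338,480],[50,435]]))]
p,r=fit([.52,-.24,.06],b,0);print("box",p,np.degrees(p[2]),r)
E
```

```text
0.155 [ 0.5222 -0.251   0.0726] 4.159693792845297 2.736944916357706 1.1008587176826552
0.16 [ 0.5211 -0.2459  0.0725] 4.152357281843878 3.491211528540456 1.0999680028118348
0.165 [ 0.5199 -0.2407  0.0722] 4.134638355434241 4.829988698523981 1.1093280662161646
box [ 0.5235 -0.2453  0.06  ] 3.4388688133098686 [[ 0.403  -0.1088]
 [-1.1455  0.0257]
 [ 1.3932 -0.0707]
 [-0.0789  0.2481]
 [-0.4228 -0.1766]]
```

The side fit (0.5208, -0.2449, 4.1°) matches the kinematics. I'll shift +3.5, -1 and go down with force checks.

```bash
python3 -m handwheel '[[[2,-0.5,0,0,0],[1.5,-0.5,0,0,0],[0,0,-8,0,0],[0,0,-12,0,0],[0,0,-12,0,0],[0,0,-10,0,0],[0,0,-5,0,0],[0,0,0,0,0]]]'; python3 -m handwheel '[[[0,0,-4,0,0],[0,0,-4,0,0],[0,0,-4,0,0],[0,0,0,0,0],[0,0,0,0,0]]]'
python3 - <<'E'
from plant import *
s=get_state();print(s["tcp_pos"],s["wrist_force"],s["moment"])
E
```

```text
time: 10.82
tcp_pos: [0.543, -0.2438, 0.1183]
tool_rot: [-0.033, 0.999, 0.001, -0.001]
wrist_force: [-0.3, 0.2, -4.0]
opening: 0.0102
time: 11.23
tcp_pos: [0.5439, -0.2444, 0.108]
tool_rot: [-0.033, 0.999, 0.0, -0.0]
wrist_force: [-0.4, -0.3, -4.2]
opening: 0.01
[ 0.54392639 -0.24435953  0.10799009] [-0.44346936 -0.25185448 -4.24808016] [-0.04139758  0.01164994 -0.02964009]
```

```bash
python3 -m handwheel '[[[0,0,-3,0,0],[0,0,-3,0,0],[0,0,-3,0,0],[0,0,-2,0,0],[0,0,0,0,0]]]'; python3 -m handwheel '[[[0,0,-3,0,0],[0,0,-3,0,0],[0,0,-2,0,0],[0,0,0,0,0],[0,0,0,0,0]]]'; python3 -c "
from plant import *
s=get_state();print(s['tcp_pos'],s['wrist_force'],s['moment'])"
```

```text
time: 11.65
tcp_pos: [0.5436, -0.2442, 0.0964]
tool_rot: [-0.033, 0.999, 0.0, -0.0]
wrist_force: [0.0, -0.1, -4.8]
opening: 0.0102
time: 12.07
tcp_pos: [0.5438, -0.2443, 0.0888]
tool_rot: [-0.033, 0.999, 0.0, -0.0]
wrist_force: [-0.7, -0.3, -4.8]
opening: 0.01
[ 0.54384722 -0.2443121   0.08883498] [-0.67339839 -0.31008599 -4.76370575] [ 0.02713299 -0.0324754   0.05025278]
```

```bash
python3 -m handwheel '[[[0,0,-2,0,0],[0,0,-1,0,0],[0,0,0,0,0]]]'; python3 -m handwheel '[[[0,0,-1,0,0],[0,0,-1,0,0],[0,0,0,0,0]]]';python3 -m handwheel '[[[0,0,-1,0,0],[0,0,0,0,0]]]'; python3 -c "
from plant import *
s=get_state();print(s['tcp_pos'],s['wrist_force'],s['moment'])"
```

```text
time: 12.32
tcp_pos: [0.5439, -0.2443, 0.0858]
tool_rot: [-0.033, 0.999, 0.0, -0.0]
wrist_force: [-0.4, -0.6, -4.3]
opening: 0.0097
time: 12.57
tcp_pos: [0.5441, -0.2445, 0.0854]
tool_rot: [-0.033, 0.999, -0.0, 0.0]
wrist_force: [-2.9, 1.8, 4.2]
opening: 0.0101
time: 12.73
tcp_pos: [0.5442, -0.2445, 0.0854]
tool_rot: [-0.033, 0.999, -0.0, 0.001]
wrist_force: [-4.5, 3.1, 10.8]
opening: 0.0101
[ 0.54416836 -0.24452741  0.0853623 ] [-4.50327133  3.13645389 10.77302526] [0.57610372 1.08791753 0.0034593 ]
```

Contact comes at TCP z 0.0854, as expected for fully seated. Now I release and rise.

```bash
python3 -m handwheel '[[[0,0,2,0,0],[0,0,0,0,20],[0,0,0,0,50],[0,0,0,0,50],[0,0,0,0,50],[0,0,5,0,50],[0,0,12,0,60],[0,0,20,0,100]]]'; python3 -m handwheel '[[[0,0,30,0,100],[0,0,30,0,100],[0,0,30,0,100],[0,0,20,0,100],[0,0,0,0,100],[0,0,0,0,100]]]'
python3 - <<'E'
from h import *
import cv2
i=get_image("wrist");j=get_image("side");k=lambda a,g:np.clip(a[:,:,::-1]*g,0,255).astype(np.uint8)
cv2.imwrite("pics/w5.png",np.hstack([cv2.resize(k(i["color"][:400,80:480],1.6),(400,400)),cv2.resize(k(j["color"][100:220,320:440],1.7),(400,400))]))
s=get_state();print(s["time"],s["tcp_pos"],s["tool_rot"],s["opening"],s["q"])
p=[.5243,-.2455,.0675]
print(proj(i,place(p,[[-.065,0,.098],[-.025,0,.054],[.075,0,.054],[.1,.07,.008],[.1,-.07,.008],[-.1,-.07,.008],[-.1,.07,.008]],.08))-[80,0])
E
```

```text
time: 13.4
tcp_pos: [0.5427, -0.2436, 0.1208]
tool_rot: [-0.033, 0.999, 0.001, -0.002]
wrist_force: [0.2, -0.4, 0.3]
opening: 0.0622
time: 13.9
tcp_pos: [0.5449, -0.2449, 0.2337]
tool_rot: [-0.033, 0.999, -0.001, 0.001]
wrist_force: [0.2, -0.2, 0.2]
opening: 0.0855
14.0 [ 0.54352611 -0.2441303   0.2311716 ] [-3.34270258e-02  9.99440909e-01  3.79254935e-04 -5.99154749e-04] 0.08556032468794601 [-5.45983260e-01  3.93685909e-01  3.22048314e-03  1.18174894e+00
 -2.14097176e-05 -6.12849769e-01]
[[246.01910994 111.11394671]
 [245.83809387 168.38283239]
 [245.75918688 289.62986036]
 [317.73861792 291.72583453]
 [173.61956947 291.70332058]
 [158.06049428  65.54792397]
 [333.56519341  65.46915635]]
```

View pics/w5.png

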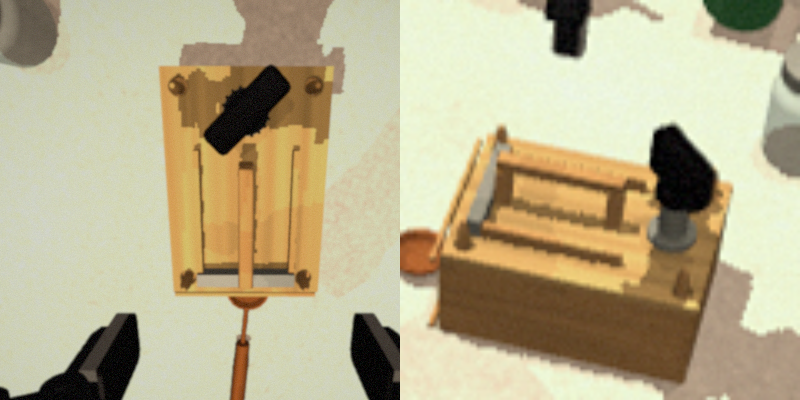

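Posts are through all four holes, at (177,87), (313,87), (188,279) and (302,279), and the tray lies flat. The wing's centre is at (248,110) and it runs 43° off the tool's jaw axis, so thread is about 0.75 and about 72° remain. Next I go above the cap, turn -43°, and go down.

```bash
python3 -m handwheel '[[[-6,0,0,-4,100],[-13,-1,0,-6,100],[-15,-1,0,-6,100],[-15,-1,0,-6,100],[-15,-1,0,-6,100],[-13,-1,0,-6,100],[-7,0,0,-6,100],[0,0,0,-3,100]]]'; python3 -m handwheel '[[[0,0,-8,0,100],[0,0,-15,0,100],[0,0,-20,0,90],[0,0,-20,0,80],[0,0,-20,0,70],[0,0,-12,0,70],[0,0,0,0,70],[0,0,0,0,70]]]'
python3 -c "
from plant import *
s=get_state();print(s['tcp_pos'],s['tool_rot'],s['wrist_force'],s['q'])"
```

```text
time: 14.67
tcp_pos: [0.4576, -0.2487, 0.2305]
tool_rot: [0.338, 0.941, 0.0, -0.002]
wrist_force: [1.0, 0.2, -0.7]
opening: 0.0854
time: 15.33
tcp_pos: [0.459, -0.2485, 0.1355]
tool_rot: [0.335, 0.942, 0.001, -0.002]
wrist_force: [-0.3, -0.3, 0.1]
opening: 0.0596
[ 0.45901452 -0.24853413  0.13545828] [ 3.34643594e-01  9.42343090e-01  5.21557507e-04 -1.70079423e-03] [-0.27472792 -0.26646885  0.128685  ] [-6.37731806e-01  3.25507360e-01 -3.51567376e-01  8.97279525e-01
  3.72533782e-06  4.47232978e-02]
```

```bash
python3 -m handwheel '[[[0,0,-8,0,70],[0,0,-6,0,70],[0,0,0,0,60],[0,0,0,0,40]]]'; python3 -m handwheel '[[[0,0,0,0,25],[0,0,0,0,10],[0,0,0,0,0],[0,0,0,0,0],[0,0,0,0,0],[0,0,0,0,0]]]'; python3 -c "
from plant import *
s=get_state();print(s['tcp_pos'],s['tool_rot'],s['wrist_force'],s['moment'])"
```

```text
time: 15.67
tcp_pos: [0.4599, -0.2493, 0.123]
tool_rot: [0.335, 0.942, 0.0, -0.0]
wrist_force: [-0.9, 0.6, -0.4]
opening: 0.0405
time: 16.17
tcp_pos: [0.4604, -0.2498, 0.1237]
tool_rot: [0.335, 0.942, -0.0, 0.001]
wrist_force: [-0.9, -0.6, 4.7]
opening: 0.0184
[ 0.46039728 -0.24982563  0.1236918 ] [ 3.35186495e-01  9.42151584e-01 -2.95968652e-04  5.64794539e-04] [-0.86718582 -0.5526678   4.70760699] [-0.07151582  0.23772143  0.04817053]
```

The wing is held. I'll turn clockwise in stages and watch the moment.

```bash
cat > m.py <<'E'
from plant import *
import numpy as np
s=get_state();q=s["tool_rot"];y=np.degrees(2*np.arctan2(q[1],q[0]))-90
print(s["time"],s["tcp_pos"].round(4),"yaw",round((y+180)%360-180,1),"F",s["wrist_force"].round(1),"M",s["moment"].round(2),"q6",s["q"][5].round(2),s["opening"].round(4))
E
python3 -m handwheel '[[[0,0,0,-3,0],[0,0,0,-5,0],[0,0,0,-5,0],[0,0,0,-5,0],[0,0,0,-5,0],[0,0,0,-5,0],[0,0,0,-2,0]]]' >/dev/null; python3 m.py
python3 -m handwheel '[[[0,0,0,-3,0],[0,0,0,-5,0],[0,0,0,-5,0],[0,0,0,-5,0],[0,0,0,-5,0],[0,0,0,-5,0],[0,0,0,-2,0]]]' >/dev/null; python3 m.py
python3 -m handwheel '[[[0,0,0,-3,0],[0,0,0,-3,0],[0,0,0,-2,0],[0,0,0,-2,0]]]' >/dev/null; python3 m.py
```

```text
Traceback (most recent call last):
  File "m.py", line 4, in <module>
    print(s["time"],s["tcp_pos"].round(4),"yaw",round((y+180)%360-180,1),"F",s["wrist_force"].round(1),"M",s["moment"].round(2),"q6",s["q"][5].round(2),s["opening"].round(4))
                                                                                                                                                        ^^^^^^^^^^^^^^^^^^
AttributeError: 'float' object has no attribute 'round'
Traceback (most recent call last):
  File "m.py", line 4, in <module>
    print(s["time"],s["tcp_pos"].round(4),"yaw",round((y+180)%360-180,1),"F",s["wrist_force"].round(1),"M",s["moment"].round(2),"q6",s["q"][5].round(2),s["opening"].round(4))
                                                                                                                                                        ^^^^^^^^^^^^^^^^^^
AttributeError: 'float' object has no attribute 'round'
Traceback (most recent call last):
  File "m.py", line 4, in <module>
    print(s["time"],s["tcp_pos"].round(4),"yaw",round((y+180)%360-180,1),"F",s["wrist_force"].round(1),"M",s["moment"].round(2),"q6",s["q"][5].round(2),s["opening"].round(4))
                                                                                                                                                        ^^^^^^^^^^^^^^^^^^
AttributeError: 'float' object has no attribute 'round'
```

```bash
sed -i 's/s\["opening"\].round(4)/round(float(s["opening"]),4)/' m.py; python3 m.py
python3 -m handwheel '[[[0,0,0,-2,0],[0,0,0,0,0]]]' >/dev/null; python3 m.py
python3 -m handwheel '[[[0,0,0,-3,0],[0,0,0,-2,0],[0,0,0,0,0]]]' >/dev/null; python3 m.py
```

```text
17.6667 [ 0.4607 -0.2497  0.1237] yaw -19.3 F [0.1 0.5 5. ] M [0.01 0.03 0.03] q6 1.27 0.0189
17.8333 [ 0.4607 -0.2497  0.1237] yaw -21.2 F [-0.3 -0.2  3.9] M [-0.01  0.05  0.07] q6 1.3 0.0182
18.0833 [ 0.4607 -0.2497  0.1237] yaw -26.2 F [0.4 0.4 5.5] M [-0.02  0.02  0.06] q6 1.39 0.0186
```

```bash

for k in 1 2; do python3 -m handwheel '[[[0,0,0,-2,0],[0,0,0,-2,0],[0,0,0,0,0]]]' >/dev/null; python3 m.py; done
python3 -m handwheel '[[[0,0,0,-2,0],[0,0,0,-2,0],[0,0,0,0,0]]]' >/dev/null; python3 m.py
```

```text
18.3333 [ 0.4608 -0.2497  0.1237] yaw -30.2 F [-0.1 -0.4  4.3] M [0.02 0.05 0.07] q6 1.46 0.0186
18.5833 [ 0.4608 -0.2498  0.1237] yaw -34.2 F [0.1 0.1 6.2] M [0.04 0.03 0.08] q6 1.53 0.0187
18.8333 [ 0.4608 -0.2498  0.1237] yaw -38.2 F [ 0.4 -0.3  4.8] M [-0.07  0.06  0.09] q6 1.6 0.0188
```

```bash

for k in 1 2 3 ; do python3 -m handwheel '[[[0,0,0,-2,0],[0,0,0,-2,0]]]' >/dev/null; python3 m.py;python3 -m handwheel '[[[0,0,0,0,0]]]' >/dev/null; python3 m.py; done
```

```text
19.0 [ 0.4608 -0.2498  0.1237] yaw -42.2 F [1.3 0.1 4.3] M [-0.05 -0.04  0.18] q6 1.67 0.0185
19.0833 [ 0.4608 -0.2497  0.1237] yaw -42.2 F [-0.2 -0.4  5.5] M [-0.07 -0.04  0.01] q6 1.67 0.0184
19.25 [ 0.4608 -0.2498  0.1237] yaw -46.2 F [-0.1 -0.3  4.7] M [-0.06 -0.06  0.12] q6 1.74 0.0183
19.3333 [ 0.4608 -0.2498  0.1237] yaw -46.2 F [ 0.5 -0.2  6.1] M [-0.01  0.05  0.01] q6 1.74 0.0187
19.5 [ 0.4609 -0.2498  0.1237] yaw -50.2 F [0.6 0.1 4.9] M [-0.05 -0.09  0.18] q6 1.81 0.0186
19.5833 [ 0.4608 -0.2498  0.1237] yaw -50.2 F [ 0.5 -0.   5.3] M [-0.04 -0.05  0.05] q6 1.81 0.0188
```

While turning, the moment is about 0.16 N m against 0.03 for the free thread, so the ratchet is slipping. By angle, the stop was near yaw -21, so slip so far is about 30°. I'll turn 25° more, to about 2.5 clicks, then release.

```bash
python3 -m handwheel '[[[0,0,0,-3,0],[0,0,0,-4,0],[0,0,0,-4,0],[0,0,0,-4,0]]]' >/dev/null; python3 m.py;python3 -m handwheel '[[[0,0,0,-4,0],[0,0,0,-4,0],[0,0,0,-2,0]]]' >/dev/null; python3 m.py;python3 -m handwheel '[[[0,0,0,0,0],[0,0,0,0,0]]]' >/dev/null; python3 m.py
python3 -m handwheel '[[[0,0,0,0,40],[0,0,0,0,60],[0,0,0,0,70],[0,0,0,0,70],[0,0,6,0,70],[0,0,15,0,70],[0,0,25,0,80],[0,0,30,0,100]]]'
python3 -m handwheel '[[[8,0,20,3,100],[15,0,10,5,100],[20,1,0,6,100],[20,1,0,6,100],[15,1,0,6,100],[6,0,0,6,100],[0,0,0,0,100],[0,0,0,0,100]]]'
python3 - <<'E'
from h import *
import cv2
i=get_image("wrist");j=get_image("side");k=lambda a,g:np.clip(a[:,:,::-1]*g,0,255).astype(np.uint8)
cv2.imwrite("pics/w6.png",np.hstack([cv2.resize(k(i["color"],1.6),(480,360)),cv2.resize(k(j["color"][100:220,325:430],1.7),(315,360))]))
p=[.5243,-.2455,.0675]
s=get_state();print(s["time"],s["tcp_pos"],s["tool_rot"])
for a in np.radians([-160,-170,-180]):
    c=a; X=place([*place(p,[[-.065,0,0]],0)[0,:2],c],[[.03,0,.178],[-.03,0,.178]],0);print(np.degrees(c),(proj(i,X)*.75).round())
print("tray",(proj(i,place(p,[[.1,.07,.008],[.1,-.07,.008],[-.1,-.07,.008],[-.1,.07,.008]],.08))*.75).round())
E
python3 m.py
```

```text
19.9167 [ 0.4609 -0.2499  0.1237] yaw -65.3 F [ 0.2 -0.5  4.6] M [-0.1  -0.08  0.15] q6 2.07 0.0185
20.1667 [ 0.4609 -0.2499  0.1237] yaw -75.3 F [-0.6 -0.3  5.5] M [-0.04 -0.08  0.16] q6 2.25 0.0189
20.3333 [ 0.4609 -0.2499  0.1237] yaw -75.1 F [ 0.1 -0.1  6.5] M [-0.09 -0.12 -0.09] q6 2.24 0.0184
time: 21.0
tcp_pos: [0.4587, -0.2485, 0.1987]
tool_rot: [0.992, 0.129, -0.001, -0.001]
wrist_force: [0.6, -0.6, -0.6]
opening: 0.0785
time: 21.67
tcp_pos: [0.5439, -0.2462, 0.2289]
tool_rot: [0.918, 0.396, -0.0, -0.0]
wrist_force: [-0.1, 0.9, 0.2]
opening: 0.0854
21.7667 [ 0.54338993 -0.24634     0.22914737] [ 9.18082951e-01  3.96388213e-01 -2.12064150e-04 -1.87724942e-04]
-160.0 [[171. 268.]
 [195. 219.]]
-170.0 [[166. 266.]
 [200. 222.]]
-180.0 [[161. 263.]
 [204. 225.]]
tray [[246.  60.]
 [334. 149.]
 [221. 256.]
 [135. 190.]]
21.7667 [ 0.5434 -0.2463  0.2291] yaw -43.3 F [-0.1  0.2  0.9] M [0.03 0.03 0.01] q6 1.78 0.0852
```

View pics/w6.png

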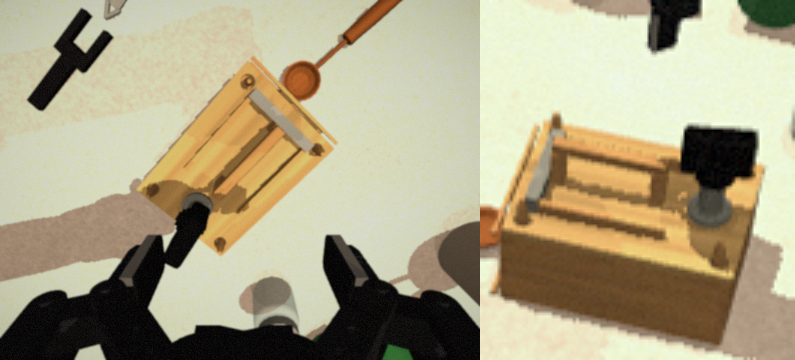

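The wing runs (172,265)–(200,207), at yaw about -163°, so it turned with the gripper. The tray is flat with its posts through and nothing is touched. I'm handing in the job.

```bash
python3 -c "
from plant import *
print(close_job())"
```

```text
the job is handed in; nothing more can be done
None
```

I lifted the tray by its carrying bar, lowered it onto the box and let go. Then I turned the winged cap about 126° clockwise, released it and handed in at 21.8 s.

- **Missed grip:** The first grip on the bar closed on nothing. The pads sat about 28 mm higher than the reported tool position, so I gripped lower and it held.
- **Seating:** The tray touched down at the height expected for fully home, with at most about 11 N at the wrist. The last pictures show it flat, with the posts through the holes.
- **Cap turn:** While turning, the moment rose to about 0.12–0.18 N m, against 0.03 for the free thread, so the ratchet was slipping. The last picture shows the wing at about -160° to -165°, which matches the gripper's -165°. That puts it about 54° past the stop, or roughly 2.7 clicks, give or take 0.3. I worked the count out from angles and did not sense the clicks directly.
- **Check that didn't agree:** Readings taken with the arm at rest near and just past the stop were only 0.06–0.09 N m, so I found the stop mainly from the angle.
- **Other things:** I saw nothing else moved, and the gripper was clear of everything at the end.

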